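# Hand-wind a stopped dip coater: unclip the drive cover, fit the crank, raise the slide

### The arm

A 6-joint arm with a two-finger parallel gripper is mounted at the origin on a cart in front of the work surface, level with it; the furniture and walls round the work are solid. World frame = base frame: x ahead of the robot, y to its left, z up, the work surface at z = 0. Lengths are in m, angles in rad, forces in N, time in s.
With the tool pointing down it reaches from about 0.35 to 1 m from the base axis. Payload 7.1 kg.
Tool frame: the origin (TCP) lies midway between the tips of the shut fingers; the grasp point (between the pads) lies 19 mm behind it; z points along the fingers, y is the line along which they close (so a half turn about z gives the same grasp; the last joint's range is limited). The gripper opens to 85 mm and grips with 20 to 120 N. Pads are 22 mm wide; open, the fingers measure 114 mm over their backs; the gripper's body (76 mm by 85 mm) begins 54 mm behind the grasp point. The pads swing forward as they close: fully open they stand 13 mm farther back than shut.
Start: joints at [1.186, 0.423, 1.63, -0, 1.089, -0.019], TCP at [0.224, 0.584, 0.231] pointing down, gripper open.
Joint ranges: [-3, 3], [-0.9, 2.11], [0.09, 2.58], [-1.31, 4.45], [0.11, 2.69], [-2.54, 2.54]. Speed limits (rad/s): [2.39, 2.39, 3.01, 3.14, 3.14, 3.14].

### API

Orientations are given as a unit quaternion [x, y, z, w].
In Python, from workcell import * gives the robot as it stands. The module is installed in compiled form; this text tells all that it offers.
- The arm moves only by the tool play_rows, never from a script. Its arguments are lists of equal length, an entry for each row: "slide": the shift along the tool's x, y, z scaled (see below), a list of three; "roll": the turn about the tool's z scaled (see below); "grip": the closure, from -1 (fully open) to 1 (shut). In form: {"slide": [[dx, dy, dz], ...], "roll": [roll, ...], "grip": [grip, ...]}. A call has exactly 5 rows; each row is the pose to reach, as a shift and turn from the pose commanded when the call began, along the tool's axes at that moment, turning the shorter way round; what a row does not reach only later rows make up. The controller multiplies each number of a shift by 0.3 m and each number of a turn by 180 degrees. A row lasts 1/10 s, in which the tool goes at most 50 mm and 8.59 degrees, less where a joint would pass 70% of its speed; a pose out of reach is approached as far as the arm can. A call with a number of a shift or a turn outside -1 to 1 is refused whole. A call with a gripper value outside its range is refused whole. The fingers move at their own pace and stop on an object; "newtons" is the grip in N (left out, the last holds). Time passes only in rows, so rows that repeat a pose let the fingers close, or fill a call up. It gives the time, the measured TCP pose, the force, the opening and the grip force at its end, in the units of the state.
- state(): the state, without advancing time (a new reading comes with each control period).
- get_image(name): name is "side" or "top" or "wrist"; returns a dict with "color" (420x560x3 uint8, red, green, blue), "z_map" (420x560 float32, m along the optical axis (not along the pixel's ray), 0 where there is no reading), "intrinsics" (3x3 intrinsics, pixels), "view" (4x4, takes a point from world to camera coordinates); the wrist camera has in their place "hand_eye" (4x4, takes a point from camera to tool coordinates, whose origin is the TCP and whose axes are the flange's). Camera axes: x right, y down, z forward; pixel columns grow to the right and rows downward; lengths in m; the calibration is good to about 2 mm. A picture is of the moment at which its call begins: read the wrist's pose just before it.
- close_job(): hands the job in; it is judged then, once.
Trained networks look in the newest picture that a camera, given by its name, has taken for a name from the list of things; names that differ only in an ending like _2 or _b are one class to them, and where a whole thing is asked for, a point or a joint stands for the part that bears it (a point fixed in the world has none). Each returns a list of dicts, best first, with "conf" (0 to 1); they miss things now and then, are a little off and sometimes report something else, mostly with a low value. They report only what shows in the picture. A call takes as long as a camera call.
- find_in(label, camera): "bbox" ([centre column, centre row, width, height] in pixels, round what is visible of it).
The state is a dict: "time": time; "joint_positions": joint angles; "dq": joint speeds; "joint_efforts": joint torques, N m; "tool_pos": TCP position; "orientation": TCP orientation; "wrist_force": force on the tool from outside, world axes, zero at the start; "moment": the same for the moment, N m; "opening": opening from 0.0 (shut) to 1.0 (fully open); "gripper_force": force on a finger pad.
Only numpy, scipy, OpenCV 4.12 (cv2) and the standard library are available. Lean on these libraries where they do the work, as an engineer would, in place of code of your own. Each camera call takes 0.05 s, during which the arm holds its last target. There are 200 camera calls.

### The job

The dip coater has stopped with its glass slide still down in the beaker. Squeeze the two snap tabs of the cover on its sloping drive panel, lift the cover off and set it down on the bench clear of the unit; then fit the hand crank fully onto the square shaft end and wind it clockwise, without letting it slip off, until the carriage is up against its top stop. Leave the crank on the shaft, do not touch the carriage or the slide, drop nothing, and leave the beaker and the other things on the bench where they are.

Things in the scene. Friction and masses are not known exactly. Their poses are not given: they have to be found in the camera images.
- coater: The dip coater, fixed: grey base plate (x -125 to 125, y -137 to 121 mm, 12 mm thick); right front a white drive housing, 136 mm wide, its top a panel sloping down to the unit's front (-x); left rear a column on steel rods, 310 mm tall. Origin: underside of the base; x to the rear, y left, z up. Its front is turned towards the robot's left.
- panel (a point): Middle of the sloping panel's surface, 105 mm above the bench, at (-55, -65) mm in the unit's frame. The panel is 150 mm long up the slope and 140 mm wide, its normal leans 27 degrees from vertical towards the unit's front. An opening in it (84 mm up the slope, 64 mm across), 30 mm deep, lies under the cover; low switch near its lower edge.
- shaft_end (a point): Centre of the end face of the square drive shaft, under the cover, 22 mm out of the panel. z: shaft axis, outward (27 degrees from vertical); x up the slope, y left. Shaft 22 mm square, its last 8 mm tapering to 14 mm; greased. The frame is fixed to the unit and does not turn with the shaft: the angle of the square varies, is not reported and must be seen or felt.
- cover: Clip-in cover on the panel: grey box-shaped cap, 106 mm up the slope, 52 mm wide, 46 mm high, 0.11 kg, a flexing snap tab in each of its left and right sides. Origin: centre of its underside, on the panel; x up the slope, y left, z out of the panel. It lifts off along z while both tabs are kept squeezed. On the bench it stands on its tabs' feet, origin 10 mm up.
- left_pad (a point): Outer face of the left tab's ribbed black pad (30 mm long, from 7 to 35 mm above the panel), at (0, 33, 20) mm in the cover's frame: 66 mm over both pads, about 60 mm squeezed home. The tab hinges at its top, 40 mm above the panel; its foot hooks outward under the panel's edge, 10 mm below. Pressing it inward to its stop (5 to 10 N) frees the hook.
- right_pad (a point): Outer face of the right tab's pad, the mirror image of the left one, at (0, -33, 20) mm in the cover's frame.
- crank: Metal hand crank, loose, standing upright on its hub on the bench; about 0.36 kg (varies), balanced about the hub. Origin: centre of the square socket's mouth, underneath; z up through the hub, x towards the handle. From the hub a crank arm, 24 mm wide (z = 30 to 40 mm), runs to the handle at x = 65 mm; opposite, at x = -44 mm, a 34 mm round balance weight.
- hub (a point): A point on the axis of the crank's hub, 45 mm above the socket's mouth. The hub is a square block, 38 mm wide, sides along the crank's x and y, from z = 0 to 66 mm; its two sides facing y and -y are free over the full height, and the crank can be picked up by them.
- handle (a point): Middle of the crank's handle, at (65, 0, 68) mm in the crank's frame: upright black sleeve, 22 mm diameter, 52 mm long (z = 42 to 94 mm), parallel to the hub's axis. The sleeve spins freely on its pin, so it can be held fast while the crank turns.
- socket (a point): Centre of the flat bottom of the crank's square socket, 40 mm above its mouth. The socket is 25 mm square, sides along the crank's x and y, and fits in any of four positions. Fully on, this point rests on the shaft_end point.
- carriage (a joint): Height of the slide's carriage in m: 0 at its lower stop, 0.0715 at its top stop, starts at 0 to 0.010. It moves only with the shaft: clockwise, seen looking onto the panel, raises it 25 mm a turn (0.004 m a radian). The shaft turns stiffly (0.10 N m, about 1.5 N at the handle), does not run back, and has a dead stop at each end.
- beaker: Glass beaker, 56 mm wide, 70 mm high, on the base plate under the carriage, at about (0, 70) mm in the unit's frame; the slide hangs in it. Origin: centre of its underside.
- bottle: Bystander: glass bottle with a red cap, 88 mm wide, 182 mm high. Origin: centre of its underside.
- timer: Bystander: white bench timer, 70x62x21 mm. Origin: centre of its underside.
- marker: Bystander: white marker pen, 135 mm long (along its y), 15 mm thick. Origin: underside, near the middle.
- dish: Bystander: petri dish, 90 mm wide, 16 mm high. Origin: centre of its underside.

How it is judged:
By the outcome, as a careful person would: the job done as asked, in the order asked, and still so for the second after the job is handed in, with the robot touching nothing.
It also fails if it takes over 72 s, if anything falls off the work surface, if the arm or the gripper's body presses on something with over 40 N, if the wrist force passes 120 N, or if a joint passes its speed limit or range.

## Working session

There is one attempt and no reset: what is moved stays moved. The work goes in short steps, Python scripts to look and compute and a tool call to move; the robot and the scene stay as the last step left them, time stands still between calls to the robot, and variables do not carry over. Pictures are saved under pics/ and viewed, at most 10 in all, crops included, and the job is handed in when it is done.

Besides the shell and the picture viewer there is one more tool, called as name(argument=value, ...), one argument or row to a line, values as JSON. play_rows: Moves the arm, as the interface text tells. Its arguments: {"type":"object","properties":{"slide":{"type":"array"},"roll":{"type":"array"},"grip":{"type":"array"},"newtons":{"type":"number"}},"required":["slide","roll","grip"]}

```bash
mkdir -p pics; cat > h.py <<'E'
from workcell import *
import numpy as np, cv2
from scipy.spatial.transform import Rotation as R
def snap(name):
    s=state(); im=get_image(name)
    cv2.imwrite  # noqa
    if name=="wrist":
        T=np.eye(4);T[:3,:3]=R.from_quat(s["orientation"]).as_matrix();T[:3,3]=s["tool_pos"]
        C=T@im["hand_eye"]
    else: C=np.linalg.inv(im["view"])
    z=im["z_map"];K=im["intrinsics"]
    v,u=np.indices(z.shape)
    P=np.stack([(u-K[0,2])/K[0,0]*z,(v-K[1,2])/K[1,1]*z,z],-1)@C[:3,:3].T+C[:3,3]
    P[z==0]=np.nan
    return im,P,C
def save(im,f,crop=None,s=1):
    c=im["color"][:,:,::-1]
    if crop: c=c[crop[1]:crop[3],crop[0]:crop[2]]
    cv2.imwrite("pics/"+f,cv2.resize(c,None,fx=s,fy=s,interpolation=cv2.INTER_CUBIC))
E
python3 - <<'E'
from h import *
ims=[]
for n in ["top","side"]:
    im,P,C=snap(n); save(im,n+"0.png"); np.savez(n+"0.npz",P=P,c=im["color"],C=C,K=im["intrinsics"])
    print(n,C[:3,3],C[:3,2])
    for l in ["coater","cover","left_pad","right_pad","crank","hub","handle","beaker","bottle","timer","marker","dish"]:
        for d in find_in(l,n)[:2]:
            b=d["bbox"]; u,v=int(b[0]),int(b[1]); print(l,np.round(b),round(d["conf"],2),np.round(P[min(v,419),min(u,559)],3))
print(state())
E
```

```text
top [ 0.46874326 -0.02376912  1.56287812] [ 0.09067731 -0.01927112 -0.99569385]
coater [207. 186. 102. 126.] 0.73 [0.675 0.156 0.14 ]
coater [192. 176.  19.  18.] 0.7 [0.725 0.219 0.012]
cover [205. 217.  34.  38.] 0.65 [0.581 0.153 0.154]
left_pad [209. 183. 103. 122.] 0.55 [0.704 0.166 0.01 ]
crank [302. 222.  28.  22.] 0.42 [ 0.585 -0.146  0.016]
crank [214. 226.   9.  15.] 0.31 [0.559 0.132 0.126]
hub [336. 253.  26.  39.] 0.84 [ 0.487 -0.252  0.063]
hub [206. 185. 105. 126.] 0.53 [0.678 0.156 0.143]
handle [338. 255.  24.  38.] 0.95 [ 0.481 -0.257  0.068]
beaker [192. 177.  15.  15.] 0.6 [0.725 0.219 0.012]
bottle [402. 226.  38.  31.] 0.6 [ 0.581 -0.468  0.037]
timer [144. 249.  22.  27.] 0.88 [0.482 0.364 0.01 ]
marker [189. 174.  23.  21.] 0.72 [0.71  0.209 0.139]
marker [176. 255.   5.  35.] 0.67 [0.469 0.26  0.006]
dish [302. 221.  28.  27.] 0.71 [ 0.588 -0.145  0.02 ]
side [0.23841911 0.41869128 1.12095598] [ 0.29668296 -0.4050256  -0.86483148]
coater [194. 247. 120. 129.] 0.85 [0.671 0.172 0.129]
cover [225. 264.  31.  44.] 0.84 [0.567 0.164 0.149]
cover [339. 197.  40.  
[... 671 characters left out ...]
 array([ 1.18598913e+00,  4.23094731e-01,  1.62990021e+00,  2.72058585e-05,
        1.08858114e+00, -1.89810613e-02]), 'dq': array([ 1.72251676e-03, -1.36603834e-03, -1.99831394e-04, -9.58925710e-04,
        6.58350625e-04,  2.46373794e-05]), 'joint_efforts': array([-6.14687415e-04, -5.57349694e+01, -2.82136774e+01,  4.65205721e-05,
        9.40771279e-04, -2.42700213e-05]), 'tool_pos': array([0.22352995, 0.58364959, 0.23132227]), 'orientation': array([ 1.81901018e-01,  9.83316846e-01,  1.05351078e-05, -1.01453480e-05]), 'wrist_force': array([ 0.52751654,  0.04121348, -0.14901753]), 'moment': array([-0.02276524, -0.02602916, -0.03451948]), 'gripper_force': 0.0, 'opening': 1.0035296704182028}
```

```bash
python3 - <<'E'
import cv2
a=cv2.imread("pics/top0.png")[120:320,110:450]; b=cv2.imread("pics/side0.png")[90:400,110:420]
cv2.imwrite("pics/t0c.png",cv2.resize(a,None,fx=2.3,fy=2.3,interpolation=2)); cv2.imwrite("pics/s0c.png",cv2.resize(b,None,fx=1.9,fy=1.9,interpolation=2))
E
```

```text
(no output)
```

View pics/t0c.png

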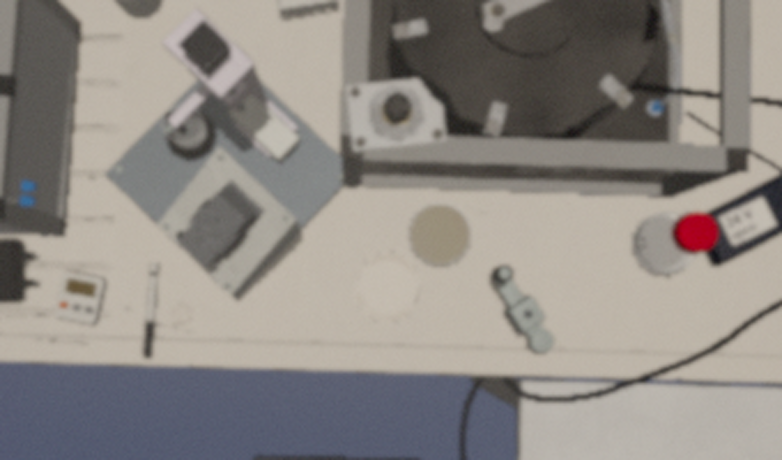

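View pics/s0c.png

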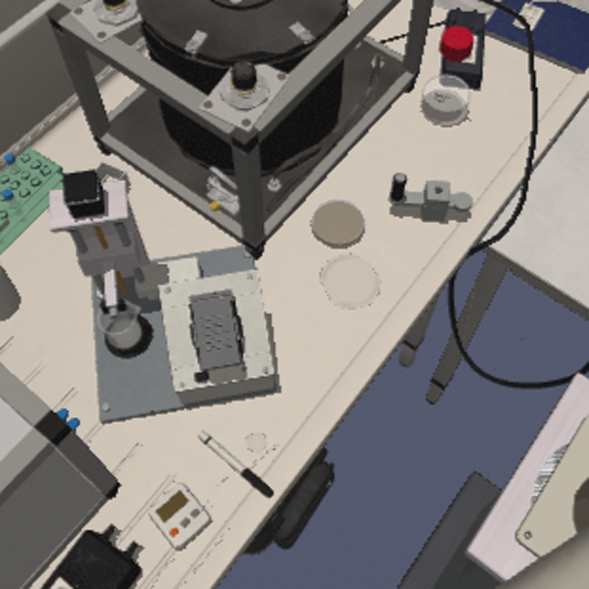

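```bash
cat > m1.py <<'E'
from h import *
d=[np.load(n+"0.npz")["P"].reshape(-1,3) for n in ("top","side")]
P=np.concatenate(d); P=P[np.isfinite(P).all(1)]
Q=P[(np.hypot(P[:,0]-.575,P[:,1]-.15)<.13)&(P[:,2]>.04)&(P[:,2]<.17)]
rng=np.random.default_rng(0); best=0
for i in range(3000):
    a,b,c=Q[rng.choice(len(Q),3,False)]; n=np.cross(b-a,c-a)
    if np.linalg.norm(n)<1e-5: continue
    n/=np.linalg.norm(n); n*=np.sign(n[2])
    if abs(np.degrees(np.arccos(n[2]))-27)>4: continue
    m=abs((Q-a)@n)<.002
    if m.sum()>best: best=m.sum();M=m
I=Q[M];c=I.mean(0);n=np.linalg.svd(I-c)[2][2];n*=np.sign(n[2])
print(best,len(Q),n,np.degrees(np.arccos(n[2])))
f=n[:2]/np.linalg.norm(n[:2]);yaw=np.arctan2(-f[1],-f[0]);print("unit yaw",np.degrees(yaw))
ux=np.array([-f[0],-f[1],0]);uy=np.array([-ux[1],ux[0],0])
# panel z=.105 contour; and cover cap plane outline
M=abs((Q-c)@n)<.003; I=Q[M]
s=np.cross(uy,n)
for nm,A in (("panel",I),("cover",Q[abs((Q-c)@n-.046)<.004])):
    print(nm,len(A),"y",np.percentile(A@uy,[1,50,99]),"s",np.percentile(A@s,[1,50,99]))
# near cover only
h=(Q-c)@n; A=Q[(h>.035)&(h<.052)]; print("cover2 h",np.median(h[h>.035]),A.mean(0),np.percentile(A@uy,[2,98]),np.percentile(A@s,[2,98]))
T=P[(P[:,2]>.17)&(np.hypot(P[:,0]-.65,P[:,1]-.18)<.2)]
print("tall",T.min(0),T.max(0))
C=P[(np.hypot(P[:,0]-.48,P[:,1]+.25)<.1)&(P[:,2]>.025)&(P[:,2]<.12)]
print("crank",len(C))
H=C[C[:,2]>.074];U=C[(C[:,2]>.058)&(C[:,2]<.072)]; W=C[(C[:,2]>.03)&(C[:,2]<.046)]
print("handle",H.mean(0),len(H),"hubtop",np.median(U,0),len(U))
print("W",np.median(W,0)); v=np.linalg.svd((W-W.mean(0))[:,:2])[2][0];print("dir",v,np.degrees(np.arctan2(v[1],v[0])))
E
python3 m1.py
```

```text
2009 5213 [-0.34044763  0.30477637  0.88949805] 27.189760741044438
unit yaw -41.83561930879236
panel 2675 y [0.43602795 0.50341776 0.57432988] s [0.27201034 0.35468378 0.42135091]
cover 1112 y [0.47844515 0.50496475 0.5305883 ] s [0.30205232 0.34744873 0.39304795]
cover2 h 0.04578606938751129 [0.57247401 0.16504221 0.14621002] [0.47787397 0.53237679] [0.30311985 0.3929017 ]
tall [ 0.58977602 -0.01986627  0.17000208] [0.83108512 0.37994559 0.33521046]
crank 952
handle [ 0.53077503 -0.22192253  0.09237592] 102 hubtop [ 0.47842615 -0.25767103  0.06533186] 305
W [ 0.47164291 -0.252275    0.04010153]
dir [-0.81629224 -0.57763915] -144.71533630525843
```

```bash
cat >> h.py <<'E'
n=np.array([-.3404,.3048,.8895]);n/=np.linalg.norm(n)
yaw=np.radians(-41.84);ux=np.array([np.cos(yaw),np.sin(yaw),0]);uy=np.array([-ux[1],ux[0],0]);s_=np.cross(uy,n)
def move(target,yaxis=None):
    "numbers for play_rows: target TCP world, tool y along +-yaxis"
    s=state();q=R.from_quat(s["orientation"]).as_matrix()
    d=q.T@(np.array(target)-s["tool_pos"])/.3
    r=0
    if yaxis is not None:
        a=q.T@np.array(yaxis); r=np.degrees(np.arctan2(-a[0],a[1])); r=(r+90)%180-90
    print("slide",np.round(d,3),"roll",round(r/180,4),"deg",round(r,1),"j6",round(s["joint_positions"][5],2))
E
cat >> m1.py <<'E'
print("---")
p0=uy*.505+s*.3475+n*(c@n); print("p0",p0)
O=p0-.0*n+ux*.055+uy*.065; O[2]=0; print("O",O)
L=(T-O); L=np.c_[L@ux,L@uy,T[:,2]]; k=(abs(L[:,0])<.14)&(abs(L[:,1])<.14);L=L[k]
for z in (.18,.24,.28,.31): m=abs(L[:,2]-z)<.03;print(z,m.sum(),L[m].min(0) if m.any() else 0,L[m].max(0) if m.any() else 0)
print(R.from_quat(state()["orientation"]).as_matrix().round(3))
g=p0+.025*n; print("g",g)
move([g[0],g[1],g[2]-.025],uy)
E
python3 m1.py | sed -n '/---/,$p'
```

```text
---
p0 [0.58753895 0.15181834 0.1054679 ]
O [0.67187206 0.16356256 0.        ]
0.18 227 [-0.04171925 -0.13898656  0.17014429] [0.11285629 0.10526874 0.20999238]
0.24 1217 [ 0.0484195  -0.13993244  0.2103714 ] [0.11181872 0.12048808 0.26957979]
0.28 1956 [ 0.0484195  -0.13983122  0.25031967] [0.13969113 0.12048808 0.30998979]
0.31 1075 [ 0.05604095 -0.13994539  0.28004524] [0.13969113 0.09187151 0.33521046]
[[-0.934  0.358 -0.   ]
 [ 0.358  0.934  0.   ]
 [ 0.     0.    -1.   ]]
g [0.57902776 0.15943774 0.12770535]
slide [-1.612 -0.897  0.429] roll 0.116 deg 20.9 j6 -0.02
```

play_rows(
  slide=[
    [-0.13, -0.075, 0],
    [-0.26, -0.15, 0],
    [-0.39, -0.22, 0],
    [-0.52, -0.29, 0],
    [-0.65, -0.36, 0],
  ],
  roll=[0.04, 0.08, 0.116, 0.116, 0.116],
  grip=[-1, -1, -1, -1, -1],
)

```text
time: 1.8
tool_pos: [0.3679, 0.4117, 0.2315]
orientation: [0.357, 0.934, 0.0, 0.0]
wrist_force: [0.5, -0.1, 0.1]
opening: 0.999
gripper_force: 0.0
```

```bash
python3 -c "
from h import *
move([.579,.1594,.1977],uy)"
```

```text
slide [-1.085 -0.157  0.113] roll 0.0001 deg 0.0 j6 -0.02
```

play_rows(
  slide=[
    [-0.15, -0.02, 0],
    [-0.3, -0.04, 0],
    [-0.45, -0.06, 0],
    [-0.6, -0.08, 0],
    [-0.75, -0.1, 0],
  ],
  roll=[0, 0, 0, 0, 0],
  grip=[-1, -1, -1, -1, -1],
)

```text
time: 2.3
tool_pos: [0.5157, 0.239, 0.2315]
orientation: [0.357, 0.934, 0.0, 0.0]
wrist_force: [0.8, 0.2, -0.3]
opening: 1.002
gripper_force: 0.0
```

play_rows(
  slide=[
    [-0.1, -0.02, 0],
    [-0.2, -0.04, 0],
    [-0.29, -0.057, 0],
    [-0.335, -0.057, 0],
    [-0.335, -0.057, 0],
  ],
  roll=[0, 0, 0, 0, 0],
  grip=[-1, -1, -1, -1, -1],
)

```text
time: 2.8
tool_pos: [0.5791, 0.16, 0.2313]
orientation: [0.358, 0.934, 0.0, 0.0]
wrist_force: [0.4, 0.1, 0.2]
opening: 0.996
gripper_force: 0.0
```

```bash
python3 - <<'E'
from h import *
print(state()["tool_pos"],state()["time"])
move([.579,.1594,.1027],uy)
im,P,C=snap("wrist"); save(im,"w1.png"); np.savez("w1.npz",P=P,c=im["color"])
for l in ("left_pad","right_pad","cover"):
    for d in find_in(l,"wrist")[:2]: b=d["bbox"];print(l,np.round(b),d["conf"],P[int(b[1]),int(b[0])])
Q=P.reshape(-1,3);Q=Q[np.isfinite(Q).all(1)]
p0=np.array([.5875,.1518,.1055]);h=(Q-p0)@n
for lo,hi in((-.004,.004),(.042,.05)):
    A=Q[(h>lo)&(h<hi)]-p0; print(len(A),np.median(A@n),np.percentile(A@uy,[1,99]),np.percentile(A@s_,[1,99]))
E
```

```text
[0.57909922 0.15999745 0.23130457] 2.8
slide [-0.001 -0.002  0.429] roll -0.0006 deg -0.1 j6 -0.59
right_pad [243. 211.   4.  45.] 0.78 [0.55593624 0.14369991 0.14026891]
cover [280. 214.  82. 130.] 0.59 [0.57461709 0.16396919 0.14725322]
20247 0.0004308670144615326 [-0.06831556  0.2393483 ] [-0.22783162  0.07225006]
9229 0.04656977354113999 [-0.024305   0.2180622] [-0.16158596  0.04365879]
```

View pics/w1.png

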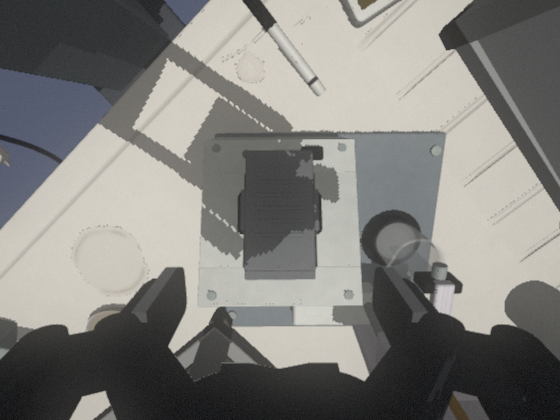

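play_rows(
  slide=[
    [0, 0, 0.12],
    [0, 0, 0.24],
    [0, 0, 0.34],
    [0, 0, 0.4],
    [0, -0.002, 0.428],
  ],
  roll=[0, 0, 0, 0, 0],
  grip=[-1, -1, -1, -1, -1],
)

```text
time: 3.5
tool_pos: [0.5759, 0.1612, 0.101]
orientation: [0.356, 0.934, -0.001, -0.001]
wrist_force: [0.3, -0.1, -0.3]
opening: 0.999
gripper_force: 0.0
```

play_rows(
  slide=[
    [0, 0, 0],
    [0, 0, 0],
    [0, 0, 0],
    [0, 0, 0],
    [0, 0, 0],
  ],
  roll=[0, 0, 0, 0, 0],
  grip=[0, 1, 1, 1, 1],
  newtons=30,
)

```text
time: 4.0
tool_pos: [0.5784, 0.1609, 0.1043]
orientation: [0.357, 0.934, 0.001, 0.001]
wrist_force: [-0.9, 1.8, 6.5]
opening: 0.708
gripper_force: 33.3
```

play_rows(
  slide=[
    [0.02, 0, -0.04],
    [0.05, 0, -0.098],
    [0.09, 0, -0.175],
    [0.14, 0, -0.273],
    [0.2, 0, -0.39],
  ],
  roll=[0, 0, 0, 0, 0],
  grip=[1, 1, 1, 1, 1],
)

```text
time: 4.5
tool_pos: [0.5318, 0.2003, 0.2208]
orientation: [0.357, 0.934, -0.001, -0.001]
wrist_force: [1.2, 0.2, -1.0]
opening: 0.711
gripper_force: 33.1
```

```bash
python3 - <<'E'
from h import *
d=np.concatenate([np.load(k+"0.npz")["P"].reshape(-1,3) for k in("side","top")])
for x in np.arange(.4,.62,.03): print(round(x,2),[ (lambda m: (round(float(np.percentile(d[m][:,2],95)),3) if m.any() else None))((abs(d[:,0]-x)<.015)&(abs(d[:,1]-y)<.02)) for y in np.arange(-.16,.09,.04)])
print(state()["tool_pos"],state()["opening"],state()["wrist_force"])
move([.49,-.02,.21],uy)
im,P,C=snap("side"); save(im,"s1.png",(90,150,370,360),2)
E
```

```text
0.4 [0.008, 0.008, 0.008, 0.008, 0.008, 0.008, 0.007]
0.43 [0.006, 0.006, 0.007, 0.007, 0.007, 0.006, 0.006]
0.46 [0.004, 0.004, 0.005, 0.004, 0.004, 0.004, 0.004]
0.49 [0.005, 0.005, 0.005, 0.005, 0.004, 0.005, 0.004]
0.52 [0.005, 0.006, 0.006, 0.006, 0.005, 0.005, 0.004]
0.55 [0.019, 0.019, 0.005, 0.005, 0.004, 0.006, 0.118]
0.58 [0.02, 0.02, 0.012, 0.004, 0.006, 0.054, 0.135]
0.61 [0.02, 0.019, 0.006, 0.006, 0.005, 0.015, 0.14]
[0.53180095 0.20030555 0.22078983] 0.7106796311786675 [ 1.18407614  0.24987239 -0.99009662]
slide [-0.386 -0.64   0.037] roll -0.0002 deg -0.0 j6 -0.5
```

View pics/s1.png

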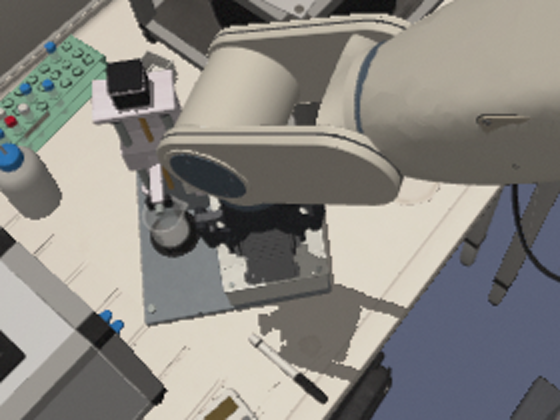

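play_rows(
  slide=[
    [-0.06, -0.11, 0],
    [-0.13, -0.23, 0],
    [-0.21, -0.35, 0],
    [-0.29, -0.48, 0],
    [-0.36, -0.6, 0.02],
  ],
  roll=[0, 0, 0, 0, 0],
  grip=[1, 1, 1, 1, 1],
)

```text
time: 5.05
tool_pos: [0.4933, -0.0074, 0.2152]
orientation: [0.357, 0.934, 0.0, 0.001]
wrist_force: [0.8, 0.1, -0.4]
opening: 0.708
gripper_force: 33.2
```

play_rows(
  slide=[
    [-0.03, -0.04, 0.12],
    [-0.03, -0.04, 0.24],
    [-0.03, -0.04, 0.38],
    [-0.03, -0.04, 0.5],
    [-0.03, -0.04, 0.57],
  ],
  roll=[0, 0, 0, 0, 0],
  grip=[1, 1, 1, 1, 1],
)

```text
time: 5.55
tool_pos: [0.4908, -0.0207, 0.041]
orientation: [0.357, 0.934, -0.0, -0.001]
wrist_force: [-0.4, 0.2, -1.2]
opening: 0.708
gripper_force: 33.2
```

play_rows(
  slide=[
    [0, 0, 0.04],
    [0, 0, 0.06],
    [0, 0, 0.075],
    [0, 0, 0.088],
    [0, 0, 0.097],
  ],
  roll=[0, 0, 0, 0, 0],
  grip=[1, 1, 1, 1, 1],
)

```text
time: 6.05
tool_pos: [0.4963, -0.0215, 0.0164]
orientation: [0.357, 0.934, 0.001, 0.004]
wrist_force: [3.9, -8.0, 15.1]
opening: 0.706
gripper_force: 33.8
```

```bash
python3 - <<'E'
from h import *
s=state();print(s["tool_pos"],s["wrist_force"],s["moment"])
im,P,C=snap("wrist"); save(im,"w2.png")
E
```

```text
[ 0.49625815 -0.02152657  0.01638332] [ 3.88169926 -7.99413831 15.10485181] [-1.2136517  -0.15731992  0.18972931]
```

View pics/w2.png

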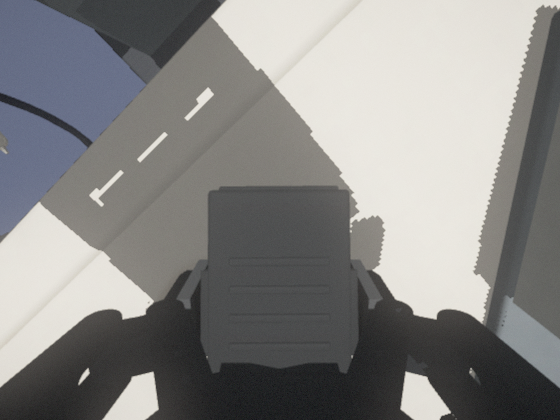

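```bash
cat > tilt.py <<'E'
from h import *
im,P,C=snap("wrist"); A=P[205:340,225:335].reshape(-1,3);A=A[np.isfinite(A).all(1)]
m=np.median(A,0);A=A[abs(A[:,2]-m[2])<.04];c=A.mean(0);v=np.linalg.svd(A-c)[2][2];v*=np.sign(v[2]);print("c",c,"n",v,np.degrees(np.arctan2(-v@ux,v[2])), "tool",state()["tool_pos"],state()["wrist_force"])
E
python3 tilt.py
```

```text
c [ 0.48049827 -0.00746286  0.05564752] n [-0.2478758   0.21980835  0.9435263 ] 19.347350192648527 tool [ 0.49621077 -0.02136462  0.01637633] [ 2.90474414 -3.17259687  9.32804238]
```

play_rows(
  slide=[
    [-0.01, 0, 0.008],
    [-0.02, 0, 0.016],
    [-0.03, 0, 0.024],
    [-0.04, 0, 0.032],
    [-0.05, 0, 0.035],
  ],
  roll=[0, 0, 0, 0, 0],
  grip=[1, 1, 1, 1, 1],
  newtons=20,
)

```text
time: 6.65
tool_pos: [0.5059, -0.0307, 0.0062]
orientation: [0.357, 0.934, 0.001, 0.003]
wrist_force: [-4.3, 5.2, 27.1]
opening: 0.708
gripper_force: 35.4
```

```bash
python3 tilt.py
```

```text
c [ 0.48659434 -0.01350646  0.05605062] n [-0.0606048   0.05358248  0.99672262] 4.639929451046402 tool [ 0.50598552 -0.0308552   0.00611574] [-1.04702528  1.04155049 15.81621879]
```

play_rows(
  slide=[
    [0, 0, 0.01],
    [-0.01, 0, 0.01],
    [-0.01, 0, 0.0],
    [-0.01, 0, 0],
    [-0.01, 0, 0],
  ],
  roll=[0, 0, 0, 0, 0],
  grip=[1, 1, -1, -1, -1],
)

```text
time: 7.2
tool_pos: [0.5061, -0.0327, 0.004]
orientation: [0.357, 0.934, 0.0, 0.001]
wrist_force: [0.6, 0.0, 0.5]
opening: 0.998
gripper_force: 0.0
```

```bash
python3 tilt.py; python3 - <<'E'
from h import *
s=state();print(s["opening"])
cx=np.array([np.cos(np.radians(34.4)),np.sin(np.radians(34.4)),0]);cy=np.array([-cx[1],cx[0],0])
move([.478,-.258,.2],cy); move([.478,-.258,.2],-cx)
E
```

```text
c [ 0.48630263 -0.0149592   0.05556246] n [-0.08878581  0.07693611  0.99307498] 6.745939316716351 tool [ 0.50583024 -0.03270525  0.00370159] [-0.56590318 -0.07852871 -0.4685226 ]
1.0021060716207735
slide [-0.432 -0.621 -0.654] roll -0.4235 deg -76.2 j6 -0.93
slide [-0.432 -0.621 -0.654] roll 0.0765 deg 13.8 j6 -0.93
```

play_rows(
  slide=[
    [0, 0, -0.1],
    [0, 0, -0.25],
    [0, 0, -0.42],
    [0, 0, -0.55],
    [0, 0, -0.65],
  ],
  roll=[0, 0, 0, 0.04, 0.085],
  grip=[-1, -1, -1, -1, -1],
)

```text
time: 7.75
tool_pos: [0.506, -0.0327, 0.201]
orientation: [0.481, 0.877, 0.0, 0.001]
wrist_force: [0.0, -0.6, 0.1]
opening: 0.997
gripper_force: 0.0
```

```bash
python3 - <<'E'
from h import *
im,P,C=snap("wrist"); save(im,"w3.png"); 
for d in find_in("cover","wrist")[:1]:
    b=d["bbox"];u,v=int(b[0]),int(b[1]);print(b,d["conf"])
    A=P[v-12:v+13,u-12:u+13].reshape(-1,3);A=A[np.isfinite(A).all(1)];c=A.mean(0);w=np.linalg.svd(A-c)[2][2];print(c,w)
p0=np.array([.5875,.1518,.1055]); Q=P.reshape(-1,3);Q=Q[np.isfinite(Q).all(1)]
print(state()["tool_pos"])
cx=np.array([np.cos(np.radians(34.4)),np.sin(np.radians(34.4)),0]);cy=np.array([-cx[1],cx[0],0])
move([.478,-.258,.2],cy)
im,P,C=snap("side"); save(im,"s3.png",(90,150,370,360),2)
E
```

```text
[278.9, 193.4, 77.4, 117.2] 0.78
[ 0.50078123 -0.02638427  0.05660928] [ 0.00623427 -0.00322756  0.99997536]
[ 0.50811825 -0.03290179  0.2025049 ]
slide [-0.577 -0.49   0.008] roll 0.4904 deg 88.3 j6 -0.66
```

View pics/w3.png

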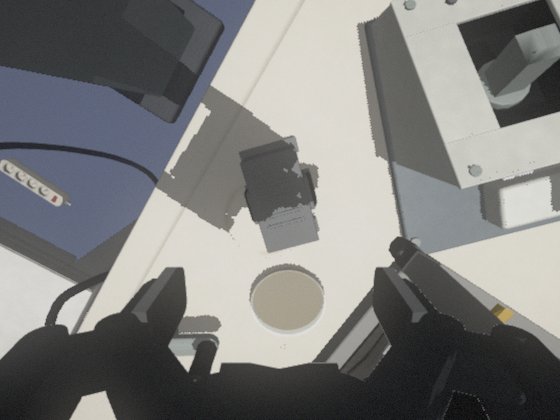

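play_rows(
  slide=[
    [-0.1, -0.085, 0],
    [-0.2, -0.17, 0],
    [-0.3, -0.25, 0],
    [-0.39, -0.33, 0],
    [-0.48, -0.41, 0],
  ],
  roll=[0.045, 0.09, 0.135, 0.18, 0.225],
  grip=[-1, -1, -1, -1, -1],
)

```text
time: 8.4
tool_pos: [0.4789, -0.2214, 0.1964]
orientation: [0.754, 0.657, -0.001, -0.001]
wrist_force: [0.1, 0.0, 0.1]
opening: 1.0
gripper_force: 0.0
```

play_rows(
  slide=[
    [0, 0, 0],
    [0, 0, 0],
    [0, 0, 0],
    [0, 0, 0],
    [0, 0, 0],
  ],
  roll=[0.045, 0.09, 0.135, 0.18, 0.225],
  grip=[-1, -1, -1, -1, -1],
)

```text
time: 8.9
tool_pos: [0.4792, -0.22, 0.1963]
orientation: [0.935, 0.355, -0.001, -0.001]
wrist_force: [0.1, 0.3, 0.6]
opening: 0.998
gripper_force: 0.0
```

```bash
python3 - <<'E'
from h import *
im,P,C=snap("wrist"); np.savez("w4.npz",P=P,c=im["color"]); save(im,"w4.png")
Q=P.reshape(-1,3);Q=Q[np.isfinite(Q).all(1)]
Q=Q[(np.hypot(Q[:,0]-.478,Q[:,1]+.258)<.09)&(Q[:,2]<.12)]
U=Q[(Q[:,2]>.06)&(Q[:,2]<.072)&(np.hypot(Q[:,0]-.478,Q[:,1]+.258)<.035)]
r=cv2.minAreaRect((U[:,:2]*1000).astype(np.float32));print("hub",r,len(U),U.mean(0))
W=Q[(Q[:,2]>.033)&(Q[:,2]<.046)]; H=Q[Q[:,2]>.088]
if len(H): print("handle",H.mean(0),H.min(0),H.max(0),len(H))
r=cv2.minAreaRect((W[:,:2]*1000).astype(np.float32));print("arm",r,len(W))
s=state();print(s["tool_pos"],s["joint_positions"].round(2))
cx=np.array([np.cos(np.radians(34.4)),np.sin(np.radians(34.4)),0]);cy=np.array([-cx[1],cx[0],0])
move([.478,-.258,.027],cy)
E
```

```text
hub ((477.8257751464844, -259.85186767578125), (37.90686798095703, 38.06333923339844), 34.064781188964844) 1630 [ 0.47867095 -0.25862876  0.06593469]
handle [ 0.53151556 -0.22279985  0.09515697] [ 0.52067657 -0.23457268  0.08828249] [ 0.54234919 -0.21223448  0.09936514] 657
arm ((484.4349365234375, -255.01446533203125), (136.65750122070312, 37.80736541748047), 31.72209358215332) 1811
[ 0.479269   -0.21997242  0.19637146] [-0.45  0.33  1.87  0.    0.95  0.4 ]
slide [-0.086  0.094  0.564] roll 0.0379 deg 6.8 j6 0.4
```

View pics/w4.png

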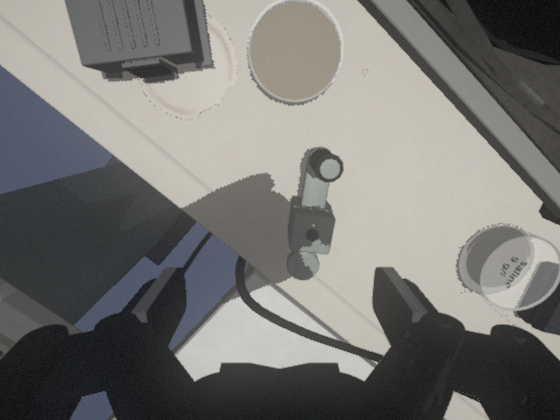

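play_rows(
  slide=[
    [-0.05, 0.05, 0.05],
    [-0.089, 0.097, 0.17],
    [-0.089, 0.097, 0.32],
    [-0.089, 0.097, 0.46],
    [-0.089, 0.097, 0.564],
  ],
  roll=[0.038, 0.038, 0.038, 0.038, 0.038],
  grip=[-1, -1, -1, -1, -1],
)

```text
time: 9.45
tool_pos: [0.4777, -0.2589, 0.0253]
orientation: [0.953, 0.303, -0.002, -0.002]
wrist_force: [-0.1, 0.0, -0.4]
opening: 1.0
gripper_force: 0.0
```

play_rows(
  slide=[
    [0, 0, 0],
    [0, 0, 0],
    [0, 0, 0],
    [0, 0, 0],
    [0, 0, 0],
  ],
  roll=[0, 0, 0, 0, 0],
  grip=[0, 1, 1, 1, 1],
  newtons=60,
)

```text
time: 9.95
tool_pos: [0.4809, -0.2604, 0.0308]
orientation: [0.954, 0.301, 0.001, 0.001]
wrist_force: [-0.1, 0.4, 5.5]
opening: 0.437
gripper_force: 61.0
```

play_rows(
  slide=[
    [0, 0, -0.1],
    [0, 0, -0.25],
    [0, 0, -0.4],
    [0, 0, -0.55],
    [0, 0, -0.74],
  ],
  roll=[0, 0, -0.03, -0.07, -0.115],
  grip=[1, 1, 1, 1, 1],
)

```text
time: 10.45
tool_pos: [0.4788, -0.2592, 0.2458]
orientation: [0.883, 0.47, -0.0, -0.0]
wrist_force: [1.3, 0.1, -5.2]
opening: 0.437
gripper_force: 62.0
```

```bash
python3 - <<'E'
from h import *
s=state();print(s["tool_pos"],s["wrist_force"],s["opening"])
move([.5,.07,.26],uy)
E
```

```text
[ 0.47876093 -0.25924778  0.24579428] [ 1.31574584  0.14113663 -5.23882987] 0.43651992369475145
slide [ 0.95  -0.554 -0.047] roll -0.4562 deg -82.1 j6 0.07
```

play_rows(
  slide=[
    [0.1, -0.06, -0.01],
    [0.21, -0.12, -0.02],
    [0.32, -0.185, -0.03],
    [0.43, -0.25, -0.04],
    [0.54, -0.315, -0.047],
  ],
  roll=[-0.045, -0.09, -0.135, -0.18, -0.225],
  grip=[1, 1, 1, 1, 1],
)

```text
time: 10.95
tool_pos: [0.4924, -0.0713, 0.2588]
orientation: [0.666, 0.746, 0.0, 0.0]
wrist_force: [0.7, -0.3, -3.5]
opening: 0.435
gripper_force: 62.1
```

```bash
python3 - <<'E'
from h import *
move([.5,.07,.26],uy)
E
```

```text
slide [ 0.465  0.079 -0.004] roll -0.2311 deg -41.6 j6 -0.28
```

play_rows(
  slide=[
    [0.09, 0.016, 0],
    [0.19, 0.032, 0],
    [0.29, 0.048, 0],
    [0.38, 0.064, 0],
    [0.465, 0.079, 0],
  ],
  roll=[-0.046, -0.092, -0.138, -0.185, -0.231],
  grip=[1, 1, 1, 1, 1],
)

```text
time: 11.45
tool_pos: [0.5007, 0.0697, 0.2585]
orientation: [0.357, 0.934, 0.0, 0.0]
wrist_force: [0.5, -0.0, -4.4]
opening: 0.438
gripper_force: 62.1
```

```bash
python3 - <<'E'
from h import *
im,P,C=snap("wrist"); np.savez("w5.npz",P=P,c=im["color"],C=C,K=im["intrinsics"])
sh=np.array([.5875,.1518,.1055])+.022*n
x=np.linalg.inv(C)@np.r_[sh,1];u=im["intrinsics"]@x[:3];u=u[:2]/u[2];print("shaft px",u)
u0,v0=int(u[0]),int(u[1])
u0=min(max(u0,75),485);v0=min(max(v0,60),360)
a=im["color"][:,:,::-1]; b=cv2.resize(a[v0-60:v0+60,u0-75:u0+75],None,fx=4,fy=4,interpolation=2)
cv2.imwrite("pics/w5.png",b); print(u0,v0)
Q=P.reshape(-1,3);Q=Q[np.isfinite(Q).all(1)]; D=Q-sh;h=D@n
m=(np.hypot(D@uy,D@s_)<.02)&(abs(h)<.005);A=D[m];print(len(A),A.mean(0)@n if len(A) else 0)
r=cv2.minAreaRect((np.c_[A@s_,A@uy]*1000).astype(np.float32));print(r)
m=(np.hypot(D@uy,D@s_)<.02)&(abs(h)<.015);A=D[m];r=cv2.minAreaRect((np.c_[A@s_,A@uy]*1000).astype(np.float32));print(r,len(A))
s=state();print(s["tool_pos"],s["orientation"])
E
```

```text
shaft px [411.37804032 204.76030905]
411 204
452 -0.0008659945135540497
((-1.2518558502197266, 0.3231534957885742), (19.784778594970703, 19.880006790161133), 0.05087495222687721)
((-1.6136865615844727, 0.7232475280761719), (22.150957107543945, 22.34510612487793), 0.04618700221180916) 640
[0.50116756 0.07259399 0.25863197] [ 3.53122827e-01  9.35576203e-01  1.19806657e-03 -4.71959579e-05]
```

View pics/w5.png

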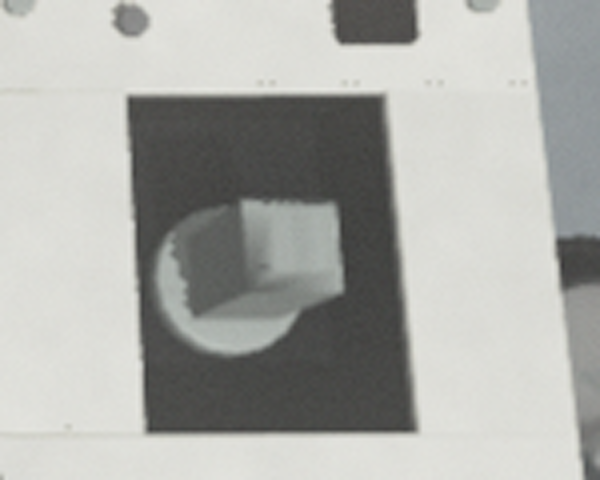

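```bash
python3 - <<'E'
from h import *
move([.5817,.157,.19],uy); print(state()["tool_pos"])
E
```

```text
slide [-0.016  0.388  0.23 ] roll 0.0027 deg 0.5 j6 -0.73
[0.50116756 0.07259399 0.25863197]
```

play_rows(
  slide=[
    [0, 0.1, 0],
    [-0.005, 0.21, 0],
    [-0.01, 0.32, 0.02],
    [-0.012, 0.395, 0.12],
    [-0.012, 0.395, 0.23],
  ],
  roll=[0, 0, 0, 0, 0],
  grip=[1, 1, 1, 1, 1],
)

```text
time: 12.0
tool_pos: [0.5865, 0.156, 0.1899]
orientation: [0.359, 0.933, 0.002, 0.002]
wrist_force: [-0.9, -0.1, -4.9]
opening: 0.436
gripper_force: 62.5
```

play_rows(
  slide=[
    [0, 0, 0.02],
    [0, 0, 0.05],
    [0, 0, 0.08],
    [0, 0, 0.09],
    [0, 0, 0.1],
  ],
  roll=[0, 0, 0, 0, 0],
  grip=[1, 1, 1, 1, 1],
)

```text
time: 12.5
tool_pos: [0.5842, 0.1536, 0.16]
orientation: [0.36, 0.933, 0.0, 0.001]
wrist_force: [0.8, 0.4, -5.3]
opening: 0.44
gripper_force: 62.1
```

```bash
python3 - <<'E'
from h import *
s=state();print(s["tool_pos"],s["wrist_force"],s["moment"]);move([.5817,.157,.149],uy)
E
```

```text
[0.58415508 0.15364336 0.15999797] [ 0.8208654   0.3740063  -5.26037759] [ 0.04303326  0.00470157 -0.01911083]
slide [0.014 0.003 0.037] roll -0.0021 deg -0.4 j6 -0.6
```

play_rows(
  slide=[
    [0.012, 0.003, 0.01],
    [0.012, 0.003, 0.02],
    [0.012, 0.003, 0.03],
    [0.012, 0.003, 0.035],
    [0.012, 0.003, 0.04],
  ],
  roll=[0, 0, 0, 0, 0],
  grip=[1, 1, 1, 1, 1],
  newtons=40,
)

```text
time: 13.0
tool_pos: [0.5817, 0.1569, 0.1471]
orientation: [0.36, 0.933, -0.0, -0.0]
wrist_force: [0.3, 0.2, -3.7]
opening: 0.436
gripper_force: 62.3
```

```bash
python3 - <<'E'
from h import *
s=state();print(s["tool_pos"],s["wrist_force"],s["moment"]);move([.5817,.157,.149],uy)
E
```

```text
[0.58166349 0.15691561 0.14709854] [ 0.27331934  0.21724212 -3.73873465] [ 0.00515054  0.03913404 -0.03459029]
slide [ 0.     0.    -0.006] roll -0.002 deg -0.4 j6 -0.59
```

play_rows(
  slide=[
    [0.012, 0, 0.008],
    [0.026, 0, 0.014],
    [0.04, 0, 0.02],
    [0.055, 0, 0.026],
    [0.068, 0, 0.032],
  ],
  roll=[0, 0, 0, 0, 0],
  grip=[1, 1, 1, 1, 1],
  newtons=30,
)

```text
time: 13.5
tool_pos: [0.5696, 0.1696, 0.139]
orientation: [0.36, 0.933, 0.001, 0.004]
wrist_force: [7.4, -9.3, -0.2]
opening: 0.434
gripper_force: 63.1
```

```bash
cat > ct.py <<'E'
from h import *
s=state();t=s["tool_pos"];print(t,s["wrist_force"],s["moment"],s["gripper_force"])
im,P,C=snap("wrist"); np.savez("wl.npz",P=P,c=im["color"],C=C)
sh=np.array([.5795,.159,.125]);Q=P.reshape(-1,3);Q=Q[np.isfinite(Q).all(1)]
D=Q-t; X=D@(-ux);Y=D@uy;Z=D[:,2]
m=(X>.025)&(X<.11)&(abs(Y)<.011)&(Z>-.05)&(Z<.1)
print(m.sum())
for a in np.arange(.02,.11,.01):
    k=m&(X>a)&(X<a+.01)
    if k.sum(): print(round(a+.005,3),k.sum(),np.percentile(Z[k],[5,50,95]).round(4))
fin=(n*.033+np.array([.5872,.1522,.1052]))
print("rel sh: fwd",(t-sh)@-ux,"z",t[2]-sh[2])
E
python3 ct.py
```

```text
[0.56962316 0.16956524 0.1390217 ] [ 7.44379778 -9.30377761 -0.2134629 ] [-1.68630576 -1.53587673  0.02127494] 63.12678784247282
7044
0.025 520 [-0.0004  0.0009  0.0022]
0.035 1040 [-0.003  -0.0014  0.0004]
0.045 825 [-0.0054 -0.0036  0.0057]
0.055 507 [0.0027 0.0262 0.0458]
0.065 2085 [0.044  0.047  0.0496]
0.075 2050 [0.0412 0.046  0.048 ]
0.085 17 [0.0401 0.0407 0.0418]
rel sh: fwd 0.014405921836732434 z 0.014021700747672672
```

play_rows(
  slide=[
    [0.008, 0, 0.002],
    [0.016, 0, 0.004],
    [0.024, 0, 0.006],
    [0.032, 0, 0.008],
    [0.035, 0, 0.012],
  ],
  roll=[0, 0, 0, 0, 0],
  grip=[1, 1, 1, 1, 1],
  newtons=30,
)

```text
time: 14.05
tool_pos: [0.5623, 0.177, 0.1359]
orientation: [0.36, 0.933, 0.001, 0.004]
wrist_force: [6.8, -6.9, 4.0]
opening: 0.438
gripper_force: 63.6
```

```bash
python3 ct.py
```

```text
[0.56229336 0.17700186 0.13585597] [ 6.81076694 -6.93131797  4.01271314] [-1.54143835 -1.36403976 -0.0607137 ] 63.58987207151387
6218
0.025 500 [-0.0076 -0.0061 -0.0046]
0.035 930 [-0.0121 -0.0095 -0.0072]
0.045 613 [-0.0136 -0.0015  0.0089]
0.055 778 [0.005  0.0209 0.0321]
0.065 1674 [0.0312 0.0354 0.0382]
0.075 1682 [0.0284 0.0338 0.0366]
0.085 41 [0.0261 0.0273 0.0284]
rel sh: fwd 0.02482732316492102 z 0.01085596910857431
```

```bash
python3 - <<'E'
from h import *
im,P,C=snap("side"); a=cv2.resize(im["color"][200:320,150:270,::-1],(480,480),interpolation=2)
w=np.load("wl.npz")["c"][:,:,::-1]; b=w[120:420,130:430]; b=cv2.resize(b,(320,320))
o=np.zeros((480,800,3),np.uint8);o[:,:480]=a;o[:320,480:]=b;cv2.imwrite("pics/c6.png",o)
E
```

```text
(no output)
```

View pics/c6.png

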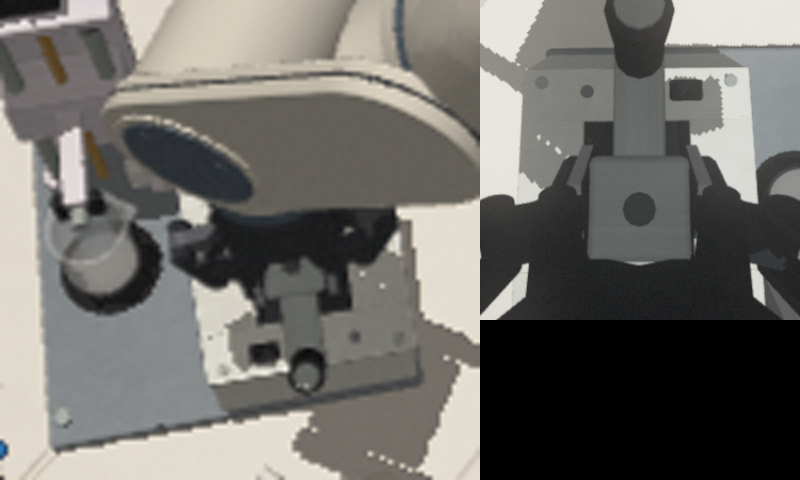

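```bash
cat > fit.py <<'E'
from h import *
s=state();t=s["tool_pos"]
im,P,C=snap("wrist")
Q=P.reshape(-1,3);Q=Q[np.isfinite(Q).all(1)]
D=Q-t; X=D@(-ux);Y=D@uy;Z=D[:,2]
k=(abs(X)<.045)&(abs(Y)<.017)&(Z>.01)&(Z<.06); A=Q[k]
rng=np.random.default_rng(1);best=0
for i in range(500):
    a,b,c=A[rng.choice(len(A),3,False)];v=np.cross(b-a,c-a);l=np.linalg.norm(v)
    if l<1e-7: continue
    v/=l;v*=np.sign(v[2]); 
    if v[2]<.8: continue
    m=abs((A-a)@v)<.0012
    if m.sum()>best:best=m.sum();M=m
I=A[M];c=I.mean(0);v=np.linalg.svd(I-c)[2][2];v*=np.sign(v[2])
e=np.cross(uy,v) # along top, rearward
q=(I-c)@e;lo,hi=np.percentile(q,[1,99]);print("top pts",len(I),"extent",hi-lo,"tilt",np.degrees(np.arctan2(-v@ux,v[2])),"side tilt",np.degrees(np.arcsin(v@uy)))
cc=c+e*(lo+.019)  # front edge at lo
sh=np.array([.5795,.159,.125])
for nm,z in(("top",.066),("bottom",.040),("mouth",0)):
    p=cc-v*(.066-z)-sh; print(nm,"s %.1f y %.1f n %.1f"%tuple(1000*np.array([p@s_,p@uy,p@n])))
print("tcp rel",(t-sh)@-ux,t[2]-sh[2],s["wrist_force"],s["gripper_force"])
E
python3 fit.py
```

```text
top pts 7121 extent 0.035283221764930345 tilt 26.651424501205266 side tilt -0.1261069491588338
top s -0.6 y 1.9 n 53.4
bottom s -0.9 y 2.0 n 27.4
mouth s -1.3 y 2.1 n -12.6
tcp rel 0.025024647239201964 0.010718664300456093 [ 6.05279185 -6.41103336  1.16957936] 63.40250868117437
```

play_rows(
  slide=[
    [-0.007, 0, 0.016],
    [-0.015, 0, 0.032],
    [-0.023, 0, 0.048],
    [-0.031, 0, 0.064],
    [-0.039, 0, 0.08],
  ],
  roll=[0, 0, 0, 0, 0],
  grip=[1, 1, 1, 1, 1],
)

```text
time: 14.7
tool_pos: [0.5713, 0.1694, 0.1121]
orientation: [0.36, 0.933, 0.001, 0.004]
wrist_force: [5.7, -6.2, 3.7]
opening: 0.439
gripper_force: 63.8
```

```bash
python3 fit.py
```

```text
top pts 7214 extent 0.03528039076295258 tilt 26.509707711849785 side tilt -0.2248162512819543
top s -0.7 y 2.3 n 26.8
bottom s -1.0 y 2.4 n 0.8
mouth s -1.5 y 2.5 n -39.1
tcp rel 0.012985874450329829 -0.012939603233003152 [ 5.69275892 -6.22809118  3.73476693] 63.75391686065086
```

play_rows(
  slide=[
    [-0.003, 0, 0.006],
    [-0.003, 0, 0.006],
    [-0.003, 0, 0.003],
    [-0.003, 0, 0.003],
    [-0.003, 0, 0.003],
  ],
  roll=[0, 0, 0, 0, 0],
  grip=[1, 1, 0, -0.4, -0.4],
)

```text
time: 15.25
tool_pos: [0.568, 0.1694, 0.1091]
orientation: [0.36, 0.933, 0.0, -0.0]
wrist_force: [-0.3, 0.3, 0.2]
opening: 0.703
gripper_force: 0.0
```

```bash
python3 fit.py; python3 - <<'E'
from h import *
print(state()["opening"])
p=np.array([.5795,.159,.125])+.028*n
d=np.concatenate([np.load(k+"0.npz")["P"].reshape(-1,3) for k in("side","top")]);d=d[np.isfinite(d).all(1)]
for a in range(0,360,45):
    c=p+.065*(-s_*np.cos(np.radians(a))+uy*np.sin(np.radians(a)))
    m=(d[:,2]>c[2]+.045)&(np.hypot(d[:,0]-.58,d[:,1]-.16)>.06)
    r=np.hypot(*(d[m]-c)[:,:2].T);i=r.argmin();print(a,c.round(3),r[i].round(3),d[m][i].round(3))
E
```

```text
top pts 6538 extent 0.03297732908039805 tilt 27.860642716546074 side tilt -0.3700466007388547
top s -1.7 y 0.4 n 26.2
bottom s -1.4 y 0.6 n 0.2
mouth s -0.9 y 0.9 n -39.8
tcp rel 0.015510213767333173 -0.01586534199103168 [-0.30004244  0.28343813  0.18909535] 0.0
0.6996093412566223
0 [0.527 0.206 0.12 ] 0.172 [0.592 0.366 0.237]
45 [0.57  0.229 0.129] 0.138 [0.594 0.365 0.24 ]
90 [0.613 0.216 0.15 ] 0.13 [0.725 0.149 0.259]
135 [0.631 0.175 0.171] 0.097 [0.725 0.149 0.259]
180 [0.613 0.129 0.18 ] 0.112 [0.724 0.144 0.262]
225 [0.57  0.106 0.171] 0.132 [ 0.647 -0.001  0.218]
270 [0.527 0.119 0.15 ] 0.17 [ 0.647 -0.001  0.218]
315 [0.509 0.161 0.129] 0.213 [ 0.647 -0.001  0.218]
```

play_rows(
  slide=[
    [0, 0, -0.1],
    [0, 0, -0.22],
    [0.02, 0, -0.33],
    [0.1, 0, -0.33],
    [0.185, 0, -0.33],
  ],
  roll=[0, 0, 0, 0, 0],
  grip=[-0.4, -0.4, -0.6, -0.6, -0.6],
)

```text
time: 15.8
tool_pos: [0.5273, 0.2069, 0.2093]
orientation: [0.361, 0.933, 0.001, 0.001]
wrist_force: [-0.9, 0.9, -0.2]
opening: 0.797
gripper_force: 0.0
```

```bash
python3 - <<'E'
from h import *
for i in range(2): state()
im,P,C=snap("wrist");save(im,"w7.png")
t=state()["tool_pos"]
Q=P.reshape(-1,3);Q=Q[np.isfinite(Q).all(1)]
g=np.array([.5271,.2059,.1202]);D=Q-g
h=D@n; m=(h>.018)&(h<.032)&(np.hypot(D@s_,D@uy)<.025)
A=D[m];print(m.sum());
if m.sum():
    B=A[A@n>.023]; print("top ext s",np.percentile(B@s_,[1,99]),"y",np.percentile(B@uy,[1,99]),"n",np.percentile(A@n,[5,95]))
print(t);move(g+.004*n-[0,0,.02],uy)
E
```

```text
811
top ext s [-0.01298129  0.00726821] y [-0.00796869  0.01275515] n [0.02383087 0.02966708]
[0.5236954  0.2086856  0.20828176]
slide [-0.009  0.001  0.348] roll -0.0019 deg -0.3 j6 -0.48
```

play_rows(
  slide=[
    [0.005, 0.006, 0.1],
    [0.005, 0.006, 0.2],
    [0.005, 0.006, 0.29],
    [0.005, 0.006, 0.345],
    [0.005, 0.006, 0.345],
  ],
  roll=[0, 0, 0, 0, 0],
  grip=[-0.6, -0.6, -0.6, -0.6, -0.6],
)

```text
time: 16.35
tool_pos: [0.5251, 0.2082, 0.1019]
orientation: [0.36, 0.933, -0.002, -0.002]
wrist_force: [0.6, -0.2, -0.3]
opening: 0.799
gripper_force: 0.0
```

play_rows(
  slide=[
    [0, 0, 0],
    [0, 0, 0],
    [0, 0, 0],
    [0, 0, 0],
    [0, 0, 0],
  ],
  roll=[0, 0, 0, 0, 0],
  grip=[0.3, 1, 1, 1, 1],
  newtons=40,
)

```text
time: 16.85
tool_pos: [0.5276, 0.209, 0.1055]
orientation: [0.36, 0.933, 0.001, 0.001]
wrist_force: [0.4, 1.1, 2.0]
opening: 0.246
gripper_force: 39.5
```

```bash
python3 - <<'E'
from h import *
s=state();print(s["tool_pos"],s["wrist_force"],s["opening"])
# clockwise looking onto panel (along -n): from front(-s): which side? rotation by -a about n
a0=0
Rt=R.from_quat(s["orientation"]).as_matrix(); Rt=np.c_[-ux,uy,[0,0,-1]]
r=.065
def off(a): return r*R.from_rotvec(-n*np.radians(a)).apply(-s_)
for st in (0,120,240):
    print([list((Rt.T@(off(st+24*k)-off(st))/.3).round(3)) for k in range(1,6)])
E
```

```text
[0.52764962 0.20898491 0.10545452] [0.39892992 1.07712577 1.98655236] 0.24570296827271862
[[np.float64(-0.017), np.float64(0.088), np.float64(-0.009)], [np.float64(-0.064), np.float64(0.161), np.float64(-0.033)], [np.float64(-0.133), np.float64(0.206), np.float64(-0.068)], [np.float64(-0.213), np.float64(0.215), np.float64(-0.109)], [np.float64(-0.289), np.float64(0.188), np.float64(-0.148)]]
[[np.float64(-0.06), np.float64(-0.06), np.float64(-0.031)], [np.float64(-0.092), np.float64(-0.143), np.float64(-0.047)], [np.float64(-0.092), np.float64(-0.233), np.float64(-0.047)], [np.float64(-0.06), np.float64(-0.315), np.float64(-0.031)], [np.float64(0.0), np.float64(-0.375), np.float64(-0.0)]]
[[np.float64(0.076), np.float64(-0.028), np.float64(0.039)], [np.float64(0.156), np.float64(-0.018), np.float64(0.08)], [np.float64(0.225), np.float64(0.027), np.float64(0.116)], [np.float64(0.272), np.float64(0.1), np.float64(0.14)], [np.float64(0.289), np.float64(0.188), np.float64(0.149)]]
```

play_rows(
  slide=[
    [-0.017, 0.088, -0.009],
    [-0.064, 0.161, -0.033],
    [-0.133, 0.206, -0.068],
    [-0.213, 0.215, -0.109],
    [-0.289, 0.188, -0.148],
  ],
  roll=[0, 0, 0, 0, 0],
  grip=[1, 1, 1, 1, 1],
)

```text
time: 17.35
tool_pos: [0.6298, 0.1934, 0.15]
orientation: [0.36, 0.933, 0.001, -0.001]
wrist_force: [-6.6, 1.1, 1.9]
opening: 0.241
gripper_force: 40.5
```

```bash
cat > wl.py <<'E'
from h import *
s=state();t=s["tool_pos"];sh=np.array([.5795,.159,.125]);d=t-sh
print("tcp rel s,y,n mm",(1000*np.array([d@s_,d@uy,d@n])).round(1),s["wrist_force"].round(1),s["opening"])
im,P,C=snap("wrist");Q=P.reshape(-1,3);Q=Q[np.isfinite(Q).all(1)]-sh
m=(np.hypot(Q@s_,Q@uy)<.012)&(abs(Q@n-.026)<.02);print("hub top n",m.sum(),np.percentile(Q[m]@n,[10,50,90]).round(4) if m.any() else 0)
E
python3 wl.py
```

```text
tcp rel s,y,n mm [24.3 59.2 15.6] [-6.6  1.1  1.9] 0.2411747590878323
hub top n 1962 [0.0255 0.0265 0.0282]
```

play_rows(
  slide=[
    [-0.06, -0.06, -0.031],
    [-0.092, -0.143, -0.047],
    [-0.092, -0.233, -0.047],
    [-0.06, -0.315, -0.031],
    [0, -0.375, 0],
  ],
  roll=[0, 0, 0, 0, 0],
  grip=[1, 1, 1, 1, 1],
)

```text
time: 17.9
tool_pos: [0.5549, 0.1069, 0.1517]
orientation: [0.36, 0.933, 0.0, 0.003]
wrist_force: [-0.5, 1.0, 6.2]
opening: 0.245
gripper_force: 40.6
```

play_rows(
  slide=[
    [0.076, -0.028, 0.039],
    [0.156, -0.018, 0.08],
    [0.225, 0.027, 0.116],
    [0.272, 0.1, 0.14],
    [0.289, 0.188, 0.148],
  ],
  roll=[0, 0, 0, 0, 0],
  grip=[1, 1, 1, 1, 1],
)

```text
time: 18.4
tool_pos: [0.5276, 0.2094, 0.1048]
orientation: [0.359, 0.933, -0.0, 0.001]
wrist_force: [12.3, -15.3, 1.6]
opening: 0.24
gripper_force: 40.3
```

```bash
python3 wl.py
```

```text
tcp rel s,y,n mm [-73.5   2.9  15.1] [ 12.3 -15.3   1.6] 0.23985617654738156
hub top n 0 0
```

play_rows(
  slide=[
    [-0.02, 0.088, -0.01],
    [-0.067, 0.161, -0.034],
    [-0.136, 0.206, -0.07],
    [-0.216, 0.215, -0.11],
    [-0.292, 0.188, -0.149],
  ],
  roll=[0, 0, 0, 0, 0],
  grip=[1, 1, 1, 1, 1],
)

```text
time: 18.95
tool_pos: [0.6298, 0.193, 0.1501]
orientation: [0.36, 0.933, 0.0, -0.001]
wrist_force: [-7.3, 2.3, 4.3]
opening: 0.242
gripper_force: 41.4
```

play_rows(
  slide=[
    [-0.06, -0.06, -0.031],
    [-0.092, -0.143, -0.047],
    [-0.092, -0.233, -0.047],
    [-0.06, -0.315, -0.031],
    [0, -0.375, 0],
  ],
  roll=[0, 0, 0, 0, 0],
  grip=[1, 1, 1, 1, 1],
)

```text
time: 19.45
tool_pos: [0.5557, 0.1065, 0.1518]
orientation: [0.36, 0.933, 0.0, 0.002]
wrist_force: [-0.2, 2.0, 6.3]
opening: 0.248
gripper_force: 41.3
```

play_rows(
  slide=[
    [0.076, -0.028, 0.039],
    [0.156, -0.018, 0.08],
    [0.225, 0.027, 0.116],
    [0.272, 0.1, 0.14],
    [0.289, 0.188, 0.148],
  ],
  roll=[0, 0, 0, 0, 0],
  grip=[1, 1, 1, 1, 1],
)

```text
time: 19.95
tool_pos: [0.5279, 0.2091, 0.105]
orientation: [0.359, 0.933, -0.0, 0.001]
wrist_force: [11.5, -13.1, 2.6]
opening: 0.249
gripper_force: 41.0
```

play_rows(
  slide=[
    [-0.017, 0.088, -0.009],
    [-0.064, 0.161, -0.033],
    [-0.133, 0.206, -0.068],
    [-0.213, 0.215, -0.109],
    [-0.289, 0.188, -0.148],
  ],
  roll=[0, 0, 0, 0, 0],
  grip=[1, 1, 1, 1, 1],
)

```text
time: 20.45
tool_pos: [0.63, 0.193, 0.1499]
orientation: [0.36, 0.933, -0.0, -0.001]
wrist_force: [-8.9, 1.0, 2.6]
opening: 0.243
gripper_force: 41.9
```

```bash
python3 wl.py
```

```text
tcp rel s,y,n mm [24.7 59.  15.4] [-8.9  1.   2.6] 0.24280940715410573
hub top n 1958 [0.0255 0.0265 0.0282]
```

```bash
python3 - <<'E'
from h import *
Rt=np.c_[-ux,uy,[0,0,-1]]
def off(a): return .065*R.from_rotvec(-n*np.radians(a)).apply(-s_)
for st,w in [(120,8)]+[(160+15*i,3) for i in range(10)]:
    print(st,[[float(x) for x in (Rt.T@(off(st+w*k)-off(st))/.3).round(3)] for k in range(1,6)])
E
```

```text
120 [[-0.022, -0.017, -0.011], [-0.042, -0.037, -0.022], [-0.06, -0.06, -0.031], [-0.074, -0.086, -0.038], [-0.085, -0.114, -0.044]]
160 [[-0.003, -0.011, -0.002], [-0.006, -0.022, -0.003], [-0.008, -0.033, -0.004], [-0.01, -0.044, -0.005], [-0.011, -0.055, -0.006]]
175 [[-0.001, -0.011, -0.0], [-0.001, -0.023, -0.0], [-0.0, -0.034, -0.0], [0.001, -0.045, 0.0], [0.002, -0.057, 0.001]]
190 [[0.002, -0.011, 0.001], [0.005, -0.022, 0.002], [0.008, -0.033, 0.004], [0.011, -0.044, 0.006], [0.015, -0.054, 0.008]]
205 [[0.005, -0.01, 0.002], [0.009, -0.02, 0.005], [0.015, -0.03, 0.008], [0.021, -0.039, 0.011], [0.027, -0.048, 0.014]]
220 [[0.007, -0.008, 0.003], [0.014, -0.017, 0.007], [0.021, -0.024, 0.011], [0.029, -0.031, 0.015], [0.037, -0.038, 0.019]]
235 [[0.008, -0.006, 0.004], [0.017, -0.012, 0.009], [0.026, -0.017, 0.013], [0.035, -0.022, 0.018], [0.045, -0.026, 0.023]]
250 [[0.01, -0.004, 0.005], [0.019, -0.007, 0.01], [0.029, -0.009, 0.015], [0.039, -0.011, 0.02], [0.049, -0.012, 0.025]]
265 [[0.01, -0.001, 0.005], [0.02, -0.001, 0.01], [0.03, -0.0, 0.016], [0.04, 0.001, 0.021], [0.05, 0.002, 0.026]]
280 [[0.01, 0.002, 0.005], [0.02, 0.005, 0.01], [0.029, 0.009, 0.015], [0.039, 0.012, 0.02], [0.048, 0.017, 0.025]]
295 [[0.009, 0.005, 0.005], [0.018, 0.011, 0.009], [0.026, 0.017, 0.014], [0.035, 0.023, 0.018], [0.042, 0.03, 0.022]]
```

play_rows(
  slide=[
    [-0.023, -0.017, -0.012],
    [-0.043, -0.038, -0.022],
    [-0.06, -0.06, -0.031],
    [-0.074, -0.087, -0.038],
    [-0.085, -0.114, -0.044],
  ],
  roll=[0, 0, 0, 0, 0],
  grip=[1, 1, 1, 1, 1],
)

```text
time: 21.0
tool_pos: [0.6268, 0.1505, 0.164]
orientation: [0.36, 0.933, 0.001, 0.001]
wrist_force: [-1.0, 3.4, 6.3]
opening: 0.246
gripper_force: 41.8
```

play_rows(
  slide=[
    [-0.003, -0.011, -0.002],
    [-0.006, -0.022, -0.003],
    [-0.008, -0.033, -0.004],
    [-0.01, -0.044, -0.005],
    [-0.011, -0.055, -0.006],
  ],
  roll=[0, 0, 0, 0, 0],
  grip=[1, 1, 1, 1, 1],
)

```text
time: 21.5
tool_pos: [0.6185, 0.1362, 0.166]
orientation: [0.36, 0.933, 0.001, 0.001]
wrist_force: [0.1, 2.7, 6.4]
opening: 0.245
gripper_force: 41.9
```

play_rows(
  slide=[
    [-0.001, -0.011, 0],
    [-0.001, -0.023, 0],
    [0, -0.034, 0],
    [0.001, -0.045, 0],
    [0.002, -0.057, 0.001],
  ],
  roll=[0, 0, 0, 0, 0],
  grip=[1, 1, 1, 1, 1],
)

```text
time: 22.0
tool_pos: [0.607, 0.1237, 0.1659]
orientation: [0.36, 0.933, 0.001, 0.002]
wrist_force: [-0.0, 1.3, 9.2]
opening: 0.244
gripper_force: 42.1
```

play_rows(
  slide=[
    [0.002, -0.011, 0.001],
    [0.005, -0.022, 0.002],
    [0.008, -0.033, 0.004],
    [0.011, -0.044, 0.006],
    [0.015, -0.054, 0.008],
  ],
  roll=[0, 0, 0, 0, 0],
  grip=[1, 1, 1, 1, 1],
)

```text
time: 22.5
tool_pos: [0.5931, 0.1143, 0.1639]
orientation: [0.36, 0.933, 0.001, 0.002]
wrist_force: [0.6, -0.8, 11.0]
opening: 0.243
gripper_force: 42.3
```

play_rows(
  slide=[
    [0.005, -0.01, 0.002],
    [0.009, -0.02, 0.005],
    [0.015, -0.03, 0.008],
    [0.021, -0.039, 0.011],
    [0.027, -0.048, 0.014],
  ],
  roll=[0, 0, 0, 0, 0],
  grip=[1, 1, 1, 1, 1],
)

```text
time: 23.0
tool_pos: [0.5772, 0.1084, 0.1598]
orientation: [0.36, 0.933, 0.001, 0.002]
wrist_force: [-1.3, -4.8, 13.8]
opening: 0.249
gripper_force: 42.5
```

play_rows(
  slide=[
    [0.007, -0.008, 0.003],
    [0.014, -0.017, 0.007],
    [0.021, -0.024, 0.01],
    [0.029, -0.031, 0.013],
    [0.037, -0.038, 0.016],
  ],
  roll=[0, 0, 0, 0, 0],
  grip=[1, 1, 1, 1, 1],
)

```text
time: 23.5
tool_pos: [0.5676, 0.1076, 0.1572]
orientation: [0.36, 0.933, 0.004, 0.008]
wrist_force: [16.8, -6.7, 12.8]
opening: 0.244
gripper_force: 42.5
```

play_rows(
  slide=[
    [0.003, -0.002, 0.001],
    [0.006, -0.004, 0.002],
    [0.009, -0.006, 0.004],
    [0.012, -0.008, 0.005],
    [0.012, -0.008, 0.005],
  ],
  roll=[0, 0, 0, 0, 0],
  grip=[1, 1, 1, 1, 1],
)

```text
time: 24.0
tool_pos: [0.5665, 0.1079, 0.157]
orientation: [0.36, 0.933, 0.005, 0.011]
wrist_force: [20.8, -9.2, 13.9]
opening: 0.246
gripper_force: 42.3
```

```bash
python3 wl.py
```

```text
tcp rel s,y,n mm [ 36.3 -46.8  17.3] [20.8 -9.2 13.9] 0.24597829923659742
hub top n 1826 [0.0256 0.0266 0.0284]
```

play_rows(
  slide=[
    [0, 0, 0],
    [0, 0, 0],
    [0, 0, 0],
    [0.02, 0, -0.04],
    [0.05, 0, -0.1],
  ],
  roll=[0, 0, 0, 0, 0],
  grip=[0.3, -0.3, -0.3, -0.3, -0.3],
)

```text
time: 24.55
tool_pos: [0.543, 0.1184, 0.1807]
orientation: [0.36, 0.933, -0.001, -0.001]
wrist_force: [-0.0, 0.3, 0.3]
opening: 0.648
gripper_force: 0.0
```

play_rows(
  slide=[
    [0.05, 0, -0.1],
    [0.1, 0, -0.2],
    [0.15, 0, -0.3],
    [0.15, 0, -0.4],
    [0.15, 0, -0.5],
  ],
  roll=[0, 0, 0, 0, 0],
  grip=[-0.3, -0.3, -0.3, -0.3, -0.3],
)

```text
time: 25.05
tool_pos: [0.5097, 0.1492, 0.3329]
orientation: [0.36, 0.933, -0.0, -0.0]
wrist_force: [0.3, 1.0, 0.1]
opening: 0.649
gripper_force: 0.0
```

```bash
python3 - <<'E'
from h import *
s=state();print(s["tool_pos"],s["wrist_force"])
im,P,C=snap("wrist");sh=np.array([.5795,.159,.125]);Q=P.reshape(-1,3);Q=Q[np.isfinite(Q).all(1)]-sh
m=(np.hypot(Q@s_,Q@uy)<.012)&(abs(Q@n-.026)<.02);print("hub n",m.sum(),np.percentile(Q[m]@n,[10,50,90]))
i2,P2,_=snap("side")
cv2.imwrite("pics/f.png",np.hstack([cv2.resize(im["color"][:,:,::-1],(400,300)),cv2.resize(i2["color"][:,:,::-1],(400,300))]))
A=np.load("side0.npz")["P"]
O=np.array([.672,.1636,0])
for nm,PP in(("before",A),("after",P2)):
    q=PP.reshape(-1,3);q=q[np.isfinite(q).all(1)]-O;X=q@ux;Y=q@uy
    k=(abs(X)<.03)&(abs(Y-.07)<.03);h=q[k,2];print(nm,k.sum(),np.percentile(h[h>.09],[50,95,99]) if (h>.09).any() else 0)
E
```

```text
[0.5097364  0.1492273  0.33290769] [0.26555988 0.97301342 0.06709105]
hub n 377 [0.02568589 0.02671797 0.02829537]
before 694 [0.14068148 0.14640128 0.14740736]
after 836 [0.20061726 0.20983041 0.21125638]
```

View pics/f.png

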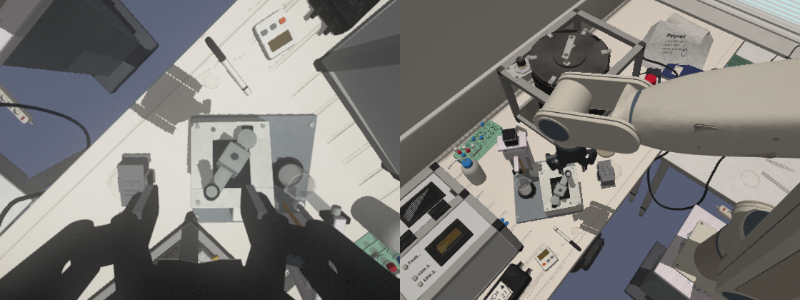

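The final pictures show the crank seated on the shaft (wrist view, around (235,165)). The carriage is up about 64 mm, the cover stands on the bench around (137,180), and the bystanders are in place.

```bash
python3 -c "
from workcell import *
print(close_job())"
```

```text
the job is handed in; nothing more can be done
None
```

The job is handed in: the cover is off and standing flat on the bench clear of the unit, and the crank is fully on the shaft and was wound clockwise until it hit a hard stop. The carriage rose about 64 mm, nothing was dropped, and the robot's clock read about 25 s of the 72 s allowed.

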